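Load a balanced centrifuge run

ROBOT

A 6-joint arm with a two-finger parallel gripper is mounted at the origin on a cart in front of the work surface, level with it; the furniture and walls round the work are solid. World frame = base frame: x ahead of the robot, y to its left, z up, the work surface at z = 0. Lengths are in mm, angles in rad, forces in N, time in s.
With the tool pointing down it reaches from about 325 to 875 mm from the base axis. Payload 4.4 kg.
Tool frame: the origin (TCP) lies at the very end of the fingers, on their centre line; the grasp point (between the pads) lies r.tcp_to_grasp behind it (r.tcp_to_grasp is the distance from the TCP to the grasp point, in mm); z points along the fingers, x is the direction in which the jaws open and shut, and the axes are right-handed (so a half turn about z gives the same grasp; the last joint's range is limited). The gripper opens to 85 mm and grips with 20 to 120 N. Pads are 22 mm wide; open, the fingers measure 114 mm over their backs; the gripper's body (76 mm by 85 mm) begins 54 mm behind the grasp point. The pads swing forward as they close: fully open they stand 13 mm farther back than shut.
Start: joints at [-1.252, 0.207, 1.542, -0, 1.393, -0.15], TCP at [259.783, -512.972, 198.682] pointing down, gripper open.
Joint ranges: [-2.73, 2.73], [-0.86, 2.22], [0.23, 2.46], [-1.11, 4.25], [0.08, 2.63], [-2.82, 2.82]. Speed limits (rad/s): [2.79, 2.79, 3.14, 3.14, 3.14, 3.14].

INTERFACE

Orientations are given as a unit quaternion [x, y, z, w].
In Python, from cell import r gives the robot as it stands. The module is installed in compiled form; this text tells all that it offers.
- The arm moves only by the shell command python3 -m creep 'ROWS' [FORCE]. ROWS is JSON, a list that holds one entry, the list of rows, each a list of 7 numbers: the shift along the tool's x, y, z in cm, then the turn, a rotation vector about the tool's x, y, z in degrees, then the closure, from 0 (fully open) to 1 (shut). A call has 1 to 10 rows; each row is the pose to reach, as a shift and turn from the pose measured when the call began, along the tool's axes at that moment; what a row does not reach only later rows make up. A row lasts 1/10 s, in which the tool goes at most 50 mm and 8.59 degrees, less where a joint would pass 70% of its speed; a pose out of reach is approached as far as the arm can. A call with a gripper value outside its range is refused whole. The fingers move at their own pace and stop on an object; FORCE is the grip in N (left out, the last holds). Time passes only in rows, so rows that repeat a pose let the fingers close. It gives the time, the measured TCP pose, the force and the opening at its end, in the units of the state.
- r.sense(): the state, without advancing time (a new reading comes with each control period).
- r.read_camera(name): name is "scene" or "top"; returns the picture (420x560x3 uint8, red, green, blue); there is no depth.
- r.calibration(name): a dict with "mtx" (3x3 intrinsics, pixels), "dist_coeffs" ([k1, k2, p1, p2, k3] as OpenCV has them; the pictures are not rectified), "R" (3x3) and "t" (3): a world point X has camera coordinates R X + t. Camera axes: x right, y down, z forward; pixel columns grow to the right and rows downward; lengths in mm; the calibration is good to about 2 mm. A picture is of the moment at which its call begins. calibration takes no time and is no camera call.
- r.close_job(): hands the job in, once; it reports no verdict.
The state is a dict: "clock": time; "joint_pos": joint angles; "qvel": joint speeds; "tau": joint torques, N m; "tool_pos": TCP position; "ee_rot": TCP orientation; "contact_force": force on the tool from outside, world axes, zero at the start; "wrist_torque": the same for the moment, N m; "grip_width": finger opening in mm.
Only numpy, scipy, OpenCV 4.12 (cv2) and the standard library are available. Lean on these libraries where they do the work, as an engineer would, in place of code of your own. Each camera call takes 0.05 s, during which the arm holds its last target. There are 200 camera calls.

TASK

Load the open centrifuge for a balanced run: put the two tall and the two short wide tubes into the four rotor buckets, one in each, standing fully down on the bucket floor, so that each tube faces its twin of the same height straight across the rotor. The single slim tube has no partner and cannot be spun: leave it standing where it is.

Things in the scene. Friction and masses are not known exactly. Their poses are not given: they have to be found in the camera images.
- tall_a: Tall capped tube, 110 mm high, standing on its flat foot on the worktop: clear round body 29 mm across (foot 27 mm), white paper label, ribbed blue cap 35 mm across, 18 mm high; 45 g. Origin: centre of its underside; z up along the tube. Pinch the cap from above. Its twin is tall_b.
- tall_b: Tall capped tube, 110 mm high, standing on its flat foot on the worktop: clear round body 29 mm across (foot 27 mm), white paper label, ribbed blue cap 35 mm across, 18 mm high; 45 g. Origin: centre of its underside; z up along the tube. Pinch the cap from above. Its twin is tall_a.
- short_a: Short capped tube, 80 mm high, standing on its flat foot on the worktop: clear round body 29 mm across (foot 27 mm), white paper label, ribbed blue cap 35 mm across, 14 mm high; 35 g. Origin: centre of its underside; z up along the tube. Pinch the cap from above. Its twin is short_b.
- short_b: Short capped tube, 80 mm high, standing on its flat foot on the worktop: clear round body 29 mm across (foot 27 mm), white paper label, ribbed blue cap 35 mm across, 14 mm high; 35 g. Origin: centre of its underside; z up along the tube. Pinch the cap from above. Its twin is short_a.
- slim: The odd tube without a twin: slim capped tube, body 19 mm across, blue cap 23 mm across and 15 mm high, 95 mm high over all, about 20 g, standing upright on the worktop. Origin: centre of its underside; z up. It stays where it is.
- bucket_1: One of four equal open steel buckets hanging in the rotor, 90 degrees apart, 75 mm from its axis. Origin: on the bucket's centre line at its hinge pins, 118 mm above the worktop; x outward from the rotor axis, z up. Rim 8 mm above the origin, 56 mm across; flared mouth 48 mm, bore 34 mm from 10 mm below the origin; flat inner floor 52 mm below the origin. Straight across: bucket_3.
- bucket_2: Like bucket_1 (same origin, axes and sizes). Straight across: bucket_4; its neighbours bucket_1 and bucket_3 are 106 mm away. Each bucket swings freely on its pins (bottom outward) and hangs back upright by its weight. A short tube standing in it reaches 28 mm above the origin, a tall one 58 mm.
- bucket_3: Like bucket_1 (same origin, axes and sizes). Straight across: bucket_1. (The cardboard box's front is about 55 mm beyond the centres of the tubes in front of it: close the fingers left-right there. Tubes stand about 75 to 115 mm apart.)
- bucket_4: Like bucket_1 (same origin, axes and sizes). Straight across: bucket_2. (A tall analyser stands right behind the centrifuge, its front about 160 mm beyond the rotor's axis: keep the wrist on the near side of it and close the fingers left-right.)
- rotor: Swing-out rotor of the open centrifuge; origin on its upright axis at pin height. Stands at any angle, turns against 0.15 N m friction. Arms beside each bucket (76 mm over both) rise 10 mm above the origin, hub nut 19 mm. Round white bowl: 270 mm across, rim 126 mm above the worktop, on a base 276 mm square, 46 mm high. A cardboard box 83 mm high stands left of it, behind the tubes.
Things that resemble listed ones, but are neither listed nor needed, are in the scene too. Leave any orange look-alike of the tall_a alone.

How it is judged:
By the outcome, as a careful person would: the job done as asked, in the order asked, and still so for the second after the job is handed in, with the robot touching nothing.
It also fails if it takes over 125 s, if anything falls off the work surface, if the arm or the gripper's body presses on something with over 40 N, if the wrist force passes 120 N, or if a joint passes its speed limit or range.

## Working session

There is one attempt and no reset: what is moved stays moved. The work goes in short steps, Python scripts to look and compute and a shell command to move; the robot and the scene stay as the last step left them, time stands still between calls to the robot, and variables do not carry over. Pictures are saved under pics/ and viewed, about 12 in all and at most 16, crops included, and the job is handed in when it is done.

```bash
mkdir -p pics; ls; python3 - <<'E'
from cell import r
import cv2
for n in("scene","top"):
    im=r.read_camera(n); cv2.imwrite(f"pics/{n}0.png",cv2.cvtColor(im,cv2.COLOR_RGB2BGR))
    c=r.calibration(n); print(n,c)
print(r.sense(),r.tcp_to_grasp)
E
```

```text
pics
scene {'mtx': array([[506.15722727,   0.        , 276.85591865],
       [  0.        , 506.15722727, 204.60801338],
       [  0.        ,   0.        ,   1.        ]]), 'dist_coeffs': array([-0.18913309,  0.        ,  0.        ,  0.        ,  0.        ]), 'R': array([[-0.86567121, -0.50053245,  0.00897835],
       [-0.38647846,  0.65680028, -0.64749347],
       [ 0.31819451, -0.5639864 , -0.76201811]]), 't': array([ 439.15095988,  232.31784645, 1139.05949255])}
top {'mtx': array([[402.77133522,   0.        , 275.02720095],
       [  0.        , 402.77133522, 215.73253808],
       [  0.        ,   0.        ,   1.        ]]), 'dist_coeffs': array([0.03610215, 0.        , 0.        , 0.        , 0.        ]), 'R': array([[-1.89257060e-02, -9.99808823e-01, -4.91276830e-03],
       [-9.75546573e-01,  1.95421583e-02, -2.18922331e-01],
       [ 2.18976484e-01,  6.49374611e-04, -9.75729920e-01]]), 't': array([  55.43771294,  520.19938975, 1056.39612916])}
{'clock': 0.1, 'joint_pos': array([-1.25250550e+00,  2.07354443e-01,  1.54281137e+00,  1.56566495e-05,
        1.39349447e+00, -1.50470195e-01]), 'qvel': array([-0.0021276 , -0.00379041, -0.00221952,  0.00094855,  0.00077018,
       -0.00038485]), 'tau': array([-1.15099607e-03, -3.84096515e+01, -2.92547858e+01, -1.48603749e-04,
        4.95651664e-03,  1.58761281e-05]), 'tool_pos': array([ 259.54831608, -512.2527489 ,  197.6306446 ]), 'ee_rot': array([ 8.51990985e-01, -5.23555435e-01, -7.84742756e-04, -6.73063665e-04]), 'contact_force': array([-0.62017148,  0.02926972,  0.34738859]), 'wrist_torque': array([ 0.02309947, -0.00746463, -0.00961535]), 'grip_width': 85.27564339927994} 18.700000000000003
```

View pics/scene0.png

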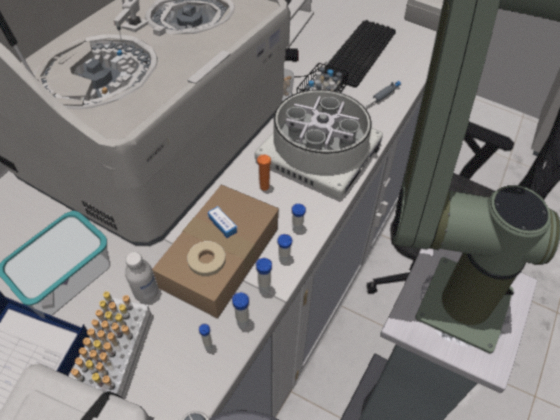

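View pics/top0.png

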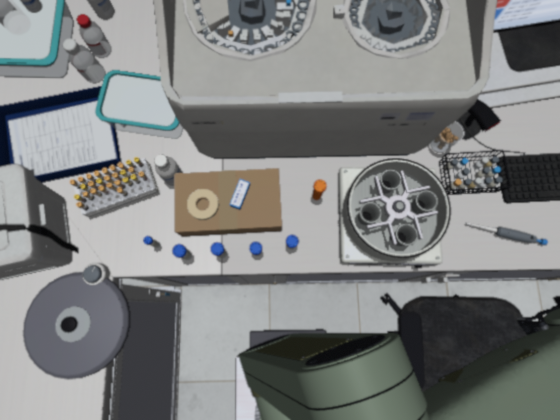

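The top view shows the caps in a row: slim (149,240), then (180,251), (217,249), (256,248) and (292,242). The rotor is near (400,206), with buckets near (391,181), (427,201), (405,234) and (370,212). The scene view shows the same caps. Next I'll locate them with both cameras.

```bash
cat > h.py <<'E'
from cell import r
import cv2, numpy as np
from scipy.spatial.transform import Rotation as Rn
def pix2w(n,uv,z):
    c=r.calibration(n); p=cv2.undistortPoints(np.array([[uv]],float),c['mtx'],c['dist_coeffs'])[0,0]
    R=c['R'];C=-R.T@c['t'];d=R.T@np.array([p[0],p[1],1]);return C+d*(z-C[2])/d[2]
def w2pix(n,X):
    c=r.calibration(n);return cv2.projectPoints(np.array(X,float).reshape(-1,1,3),cv2.Rodrigues(c['R'])[0],c['t'],c['mtx'],c['dist_coeffs'])[0][:,0]
def tri(a,b):
    P=[];U=[]
    for n,uv in(("top",a),("scene",b)):
        c=r.calibration(n);P.append(np.c_[c['R'],c['t']]);U.append(cv2.undistortPoints(np.array([[uv]],float),c['mtx'],c['dist_coeffs'])[0].T)
    X=cv2.triangulatePoints(P[0],P[1],U[0],U[1])[:,0];return X[:3]/X[3]
def blue(im):
    hsv=cv2.cvtColor(im,cv2.COLOR_RGB2HSV);m=cv2.inRange(hsv,(105,130,50),(128,255,255))
    n,l,s,c=cv2.connectedComponentsWithStats(m);return [(c[i].round(1),s[i]) for i in range(1,n) if s[i][4]>25]
def rows(tgt,yaw=None):
    """print shift (cm, tool axes) and turn (deg) to the TCP target, tool down, jaws' x at yaw deg"""
    s=r.sense();Q=Rn.from_quat(s['ee_rot']);d=Q.inv().apply(np.array(tgt)-s['tool_pos'])/10
    if yaw is None: x=Q.as_matrix()[:,0];yaw=np.degrees(np.arctan2(x[1],x[0]))
    c,q=np.cos(np.radians(yaw)),np.sin(np.radians(yaw))
    T=Rn.from_matrix(np.array([[c,q,0],[q,-c,0],[0,0,-1]]))
    print('shift',d.round(2),'turn',np.degrees((Q.inv()*T).as_rotvec()).round(2),'pos',s['tool_pos'].round(1))
E
python3 - <<'E'
from h import *
t=cv2.imread('pics/top0.png')[:,:,::-1].copy();s=cv2.imread('pics/scene0.png')[:,:,::-1].copy()
B=[b for b in blue(t) if 235<b[0][1]<260];A=[b for b in blue(s) if 200<b[0][0]<310 and b[0][1]>203]
B.sort(key=lambda b:b[0][0]);A.sort(key=lambda b:b[0][0])
for b in B:print('t',*b)
for a in A:print('s',*a)
for a,b in zip(B,A):
    X=tri(a[0],b[0]);print(X.round(1),w2pix('top',X).round(1),[pix2w('top',a[0],z)[:2].round(1) for z in(68,98)])
cv2.imwrite('pics/rot.png',cv2.resize(t[150:270,330:460,::-1],None,fx=6,fy=6,interpolation=cv2.INTER_CUBIC)[:600+120,:780][:600*2])
im=cv2.resize(t[155:255,335:455,::-1],None,fx=6,fy=6,interpolation=cv2.INTER_CUBIC);cv2.imwrite('pics/rot.png',im)
print(Rn.from_quat(r.sense()['ee_rot']).as_matrix().round(3))
E
```

```text
t [147.7 240.1] [144 237   9   7  47]
t [179.1 250.5] [173 245  13  12 123]
t [217.2 248.6] [211 243  13  13 121]
t [255.3 248.2] [250 243  11  12 108]
t [291.7 241.2] [287 236  11  12 108]
s [204.1 329.5] [200 325   9  10  79]
s [225.6 229.4] [213 220  23  17  59]
s [240.1 300.7] [233 293  15  17 200]
s [263.5 265.6] [257 259  14  15 176]
s [284.3 240.8] [278 235  14  13 138]
s [298.3 210. ] [293 205  12  11 112]
[455.1 383.4  88.8] [[147.7 240. ]] [array([458.4, 390. ]), array([453.4, 380.4])]
[427.8 265.6 295.1] [[172.2 236.1]] [array([428.4, 304.6]), array([424.2, 297.4])]
[462.5 224.7 -49.7] [[215.6 243.9]] [array([431.4, 202.6]), array([427.1, 198.2])]
[463.3 111.1 -47.1] [[253.5 242.7]] [array([430.4, 100.1]), array([426.1,  98.5])]
[477.7  -2.6 -81.6] [[291.1 239.1]] [array([447.5,   1.6]), array([442.8,   2.8])]
[[ 0.452 -0.892 -0.001]
 [-0.892 -0.452  0.002]
 [-0.002 -0.    -1.   ]]
```

View pics/rot.png

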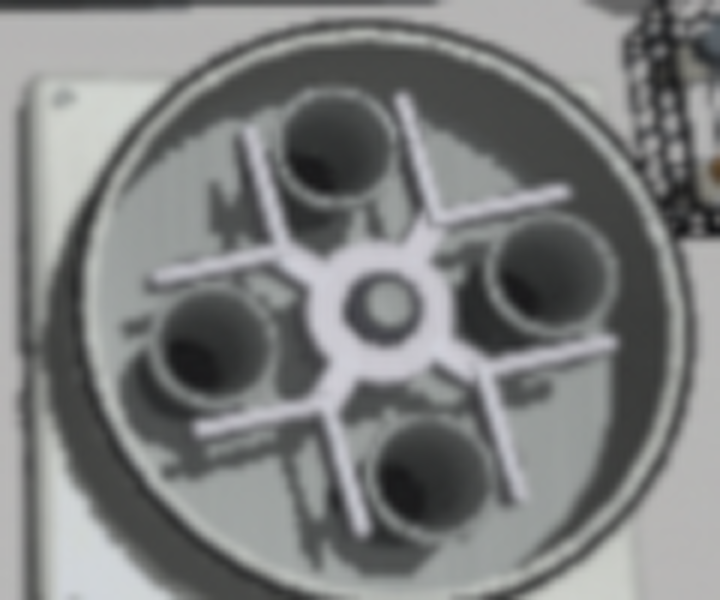

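The crop shows bucket rims at about (337,148), (551,273), (430,478) and (213,347). I'll convert those and redo the cap matching without the blob on the box.

```bash
python3 - <<'E'
from h import *
T=[(147.7,240.1),(179.1,250.5),(217.2,248.6),(255.3,248.2),(291.7,241.2)]
S=[(204.1,329.5),(240.1,300.7),(263.5,265.6),(284.3,240.8),(298.3,210)]
for a,b,z in zip(T,S,(90,102,102,75,75)):
    X=tri(a,b);print(X.round(1),pix2w('top',a,z).round(1),pix2w('scene',b,z).round(1))
B=np.array([pix2w('top',(335+(u+.5)/6-.5,155+(v+.5)/6-.5),126)[:2] for u,v in[(337,148),(551,273),(430,478),(213,347)]])
c=B.mean(0);print(B.round(1),c)
for b in B-c:print(np.hypot(*b),np.degrees(np.arctan2(b[1],b[0])))
# front-most height check rim from scene
print(w2pix('scene',[[*b,126] for b in B]).round(1))
im=cv2.imread('pics/scene0.png')
cv2.imwrite('pics/rs.png',cv2.resize(im[80:180,265:385],None,fx=6,fy=6,interpolation=cv2.INTER_CUBIC))
rows([429,200,190],90)
rows([429,200,190],-90)
E
```

```text
[455.1 383.4  88.8] [454.7 383.   90. ] [454.8 383.9  90. ]
[423.7 296.4 102.4] [423.6 296.4 102. ] [424.1 296.3 102. ]
[426.9 197.7 101.7] [426.5 197.6 102. ] [427.1 197.9 102. ]
[430.   99.9  74.7] [429.4  99.7  75. ] [430.4 100.2  75. ]
[446.8   1.9  73.8] [446.4   1.9  75. ] [446.6   2.8  75. ]
[[ 598.2 -261.3]
 [ 539.6 -348.6]
 [ 450.7 -288.7]
 [ 509.7 -201. ]] [ 524.58461044 -274.91433747]
74.87996826347292 10.439366115100228
75.25005710993571 -78.45776824220646
75.12291182477131 -169.43932828634044
75.40480420374546 101.35546858237213
[[296.2 112.8]
 [329.3 102.8]
 [349.2 125.4]
 [314.9 136.5]]
shift [-55.89 -47.3    0.89] turn [-1.6000e-01  1.0000e-02 -1.5314e+02] pos [ 259.5 -512.3  197.6]
shift [-55.89 -47.3    0.89] turn [1.000e-02 1.200e-01 2.686e+01] pos [ 259.5 -512.3  197.6]
```

View pics/rs.png

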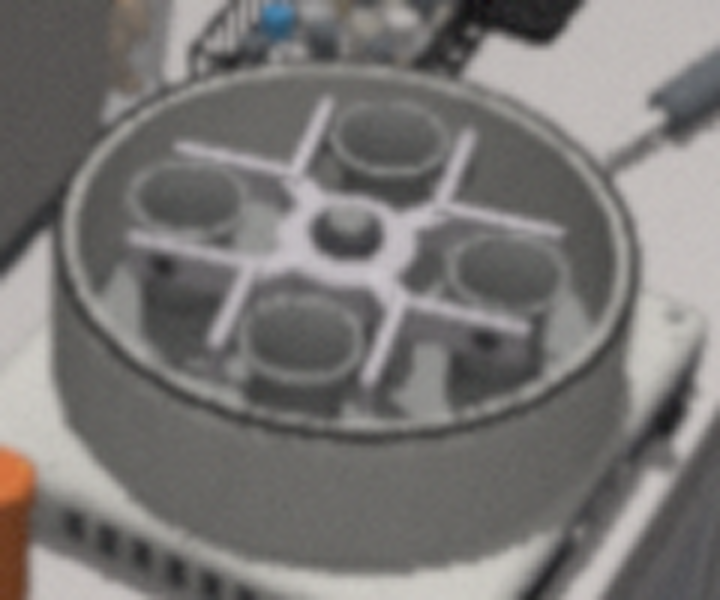

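All positions are consistent between the two cameras. Talls stand at (427,198) and (424,296), shorts at (430,100) and (447,2), and the slim tube at (455,383). The talls go into the front/back bucket pair and the shorts into the left/right pair. I'll start with the tall at (427,198), jaws along y.

```bash
python3 -m creep '[[[-4,-3.4,0,0,0,3,0.1],[-8,-6.8,0,0,0,6,0.2],[-12,-10.2,0,0,0,9,0.3],[-16,-13.5,0,0,0,12,0.3],[-20,-16.9,0,0,0,15,0.3],[-24,-20.3,0,0,0,18,0.3],[-28,-23.7,0,0,0,21,0.3],[-31,-26.2,0,0,0,24,0.3],[-33,-27.9,0,0,0,26.8,0.3],[-34,-28.8,0,0,0,26.8,0.3]]]' 40; python3 -c "
from h import *
rows([427,197.7,170],-90)
s=r.sense();print(s['contact_force'],s['grip_width'])"
```

```text
clock: 1.1
tool_pos: [362.5, -75.8, 198.0]
ee_rot: [0.709, -0.706, -0.001, -0.001]
contact_force: [-1.0, -0.8, 0.3]
grip_width: 60.0
shift [-27.31  -6.56   2.88] turn [0.06 0.18 0.24] pos [362.5 -75.8 198. ]
[-1.00626842 -0.80176587  0.32170729] 59.98272732531236
```

```bash
python3 -m creep '[[[-4,-1,0.3,0,0,0,0.3],[-8,-2,0.7,0,0,0,0.3],[-12,-3,1.2,0,0,0,0.3],[-16,-4,1.7,0,0,0,0.3],[-20,-5,2.2,0,0,0,0.3],[-23.5,-6,2.6,0,0,0,0.3],[-26,-6.4,2.8,0,0,0.2,0.3],[-27.3,-6.56,2.88,0,0.2,0.2,0.3],[-27.3,-6.56,2.88,0,0.2,0.2,0.3],[-27.3,-6.56,2.88,0,0.2,0.2,0.3]]]'; python3 - <<'E'
from h import *
rows([427,197.7,91],-90)
a=[cv2.cvtColor(r.read_camera(n),cv2.COLOR_RGB2BGR) for n in("top","scene")]
a=[cv2.resize(a[0][180:280,130:330],None,fx=4,fy=4),cv2.resize(a[1][180:330,200:320],None,fx=4,fy=4)[:400]]
a[1]=cv2.resize(a[1],(0,0),fx=1,fy=1)
cv2.imwrite('pics/g1.png',a[0])
E
```

```text
clock: 2.1
tool_pos: [426.4, 197.3, 169.5]
ee_rot: [0.708, -0.707, -0.0, 0.001]
contact_force: [-0.1, 0.2, 0.2]
grip_width: 59.8
shift [-0.05 -0.07  7.85] turn [ 0.12 -0.07  0.08] pos [426.4 197.3 169.5]
```

View pics/g1.png

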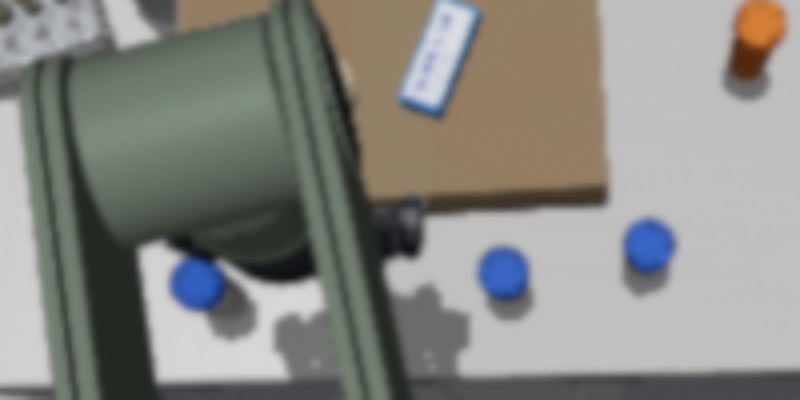

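The arm hides this tube in the top view. The neighbouring caps at (197,283) and (503,272) in the crop are clear of the fingers. I'll descend and close.

```bash
python3 -m creep '[[[0,-0.07,2.5,0.1,0,0,0.3],[0,-0.07,5,0.1,0,0,0.3],[0,-0.07,7,0.1,0,0,0.3],[0,-0.07,7.8,0.1,0,0,0.3],[0,-0.07,7.8,0.1,0,0,0.45],[0,-0.07,7.8,0.1,0,0,0.8],[0,-0.07,7.8,0.1,0,0,0.8],[0,-0.07,7.8,0.1,0,0,0.8],[0,-0.07,7.8,0.1,0,0,0.8],[0,-0.07,7.8,0.1,0,0,0.8]]]' 40
```

```text
clock: 3.2
tool_pos: [427.6, 196.8, 92.3]
ee_rot: [-0.707, 0.707, -0.001, 0.0]
contact_force: [-1.0, -0.4, 1.0]
grip_width: 17.3
```

The opening reached the commanded 17 mm, so nothing is held. I'll look before moving anything.

```bash
python3 - <<'E'
from h import *
a=cv2.cvtColor(r.read_camera("scene"),cv2.COLOR_RGB2BGR)
cv2.imwrite('pics/g2.png',cv2.resize(a[150:350,150:350],None,fx=3,fy=3,interpolation=cv2.INTER_CUBIC))
E
```

```text
(no output)
```

View pics/g2.png

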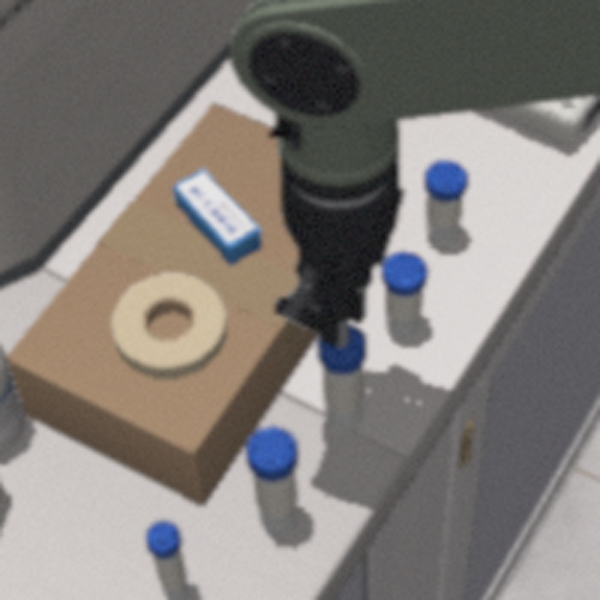

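```bash
python3 - <<'E'
from h import *
s=r.sense();p=s['tool_pos'];print(p,s['joint_pos'],s['contact_force'])
print((w2pix('scene',[p,p+[0,0,18.7],p+[0,0,73],[427,197.7,110],[427,197.7,92]])).round(1))
a=cv2.cvtColor(r.read_camera("scene"),cv2.COLOR_RGB2BGR)
cv2.imwrite('pics/g3.png',cv2.resize(a[200:300,210:310],None,fx=6,fy=6,interpolation=cv2.INTER_CUBIC))
E
```

```text
[427.4867795  196.79880004  92.11566087] [ 2.47908364e-01  1.05777485e-01  1.89656016e+00 -9.89171569e-04
  1.13859555e+00  1.81917907e+00] [0.57012034 0.42214596 0.12093382]
[[263.7 267.7]
 [263.6 262.9]
 [263.3 248.1]
 [263.5 263.5]
 [263.6 268.1]]
```

View pics/g3.png

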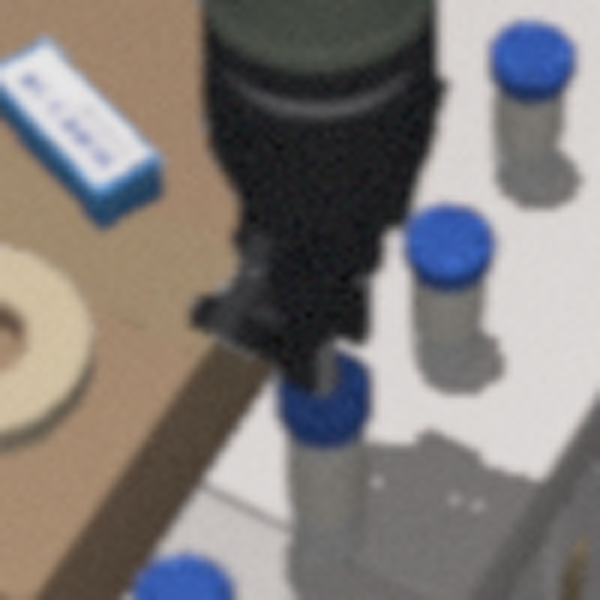

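The fingers look as if they sit on the cap top, or the jaw axis isn't what I assumed. I'll raise with the jaws unchanged and look from both cameras.

```bash
python3 -m creep '[[[0,0,-2,0,0,0,0.8],[0,0,-4,0,0,0,0.8],[0,0,-6,0,0,0,0.6],[0,0,-6,0,0,0,0.3],[0,0,-6,0,0,0,0.3],[0,0,-6,0,0,0,0.3]]]'; python3 - <<'E'
from h import *
s=r.sense();p=s['tool_pos'];Q=Rn.from_quat(s['ee_rot']);print(p,s['grip_width'],Q.as_matrix().round(3))
out=[]
for n,(v,u) in(("scene",(190,215)),("top",(195,170))):
    a=cv2.cvtColor(r.read_camera(n),cv2.COLOR_RGB2BGR)
    P=w2pix(n,[p,p+[0,30,0],p+[30,0,0]]);print(n,((P-[u,v])*5).round())
    b=cv2.resize(a[v:v+110,u:u+80],None,fx=5,fy=5,interpolation=cv2.INTER_CUBIC)
    for q in P: cv2.circle(b,tuple(((q-[u,v]+.5)*5).astype(int)),3,(0,0,255),-1)
    out.append(b)
    print([ (c[0],c[1][4]) for c in blue(cv2.cvtColor(a,cv2.COLOR_BGR2RGB))])
cv2.imwrite('pics/g4.png',np.hstack(out))
E
```

```text
clock: 3.9
tool_pos: [426.4, 196.5, 150.7]
ee_rot: [-0.707, 0.707, 0.0, -0.001]
contact_force: [0.1, -0.4, -0.4]
grip_width: 59.5
[426.3571632  196.53748764 150.67987828] 59.47541144240279 [[-0.    -1.    -0.002]
 [-1.     0.    -0.001]
 [ 0.001  0.002 -1.   ]]
scene [[244. 312.]
 [207. 363.]
 [183. 282.]]
[(array([298.4, 209.9]), np.int32(114)), (array([226.1, 230.3]), np.int32(62)), (array([284.4, 240.7]), np.int32(137)), (array([263.6, 265.9]), np.int32(166)), (array([240.1, 300.7]), np.int32(200)), (array([ 38.3, 315.8]), np.int32(459)), (array([204. , 329.6]), np.int32(79))]
top [[224. 255.]
 [163. 256.]
 [225. 195.]]
[(array([ 37.9, 116.3]), np.int32(460)), (array([114.8, 139.7]), np.int32(32)), (array([291.7, 241.2]), np.int32(108)), (array([255.3, 248.2]), np.int32(108)), (array([179.1, 250.3]), np.int32(129))]
```

View pics/g4.png

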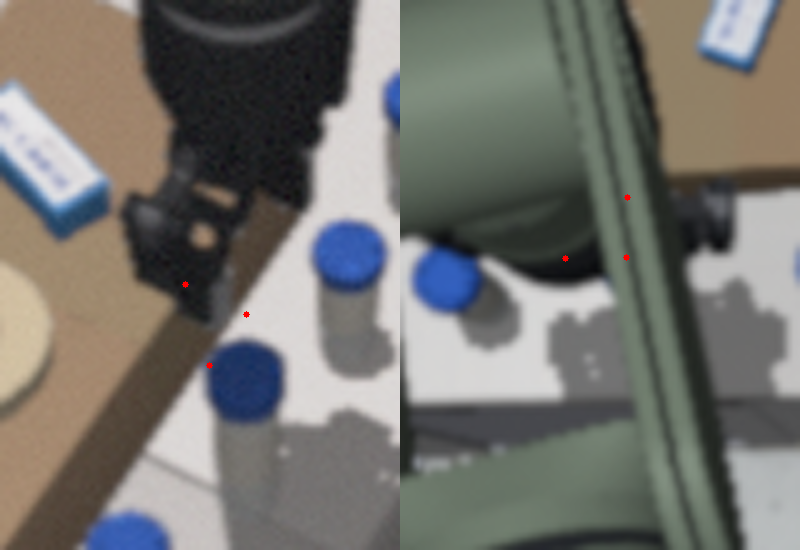

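Tracking the visible +y finger between the two closures confirms that the jaws move along y. But its tip sits roughly 30 mm above the reported TCP, so the fingers closed over the cap. The tube hasn't moved. Lowering the TCP to about z = 68 with the jaws at 60 mm is safe whether or not the tips are high: the gripper body stays above z = 138. I'll go deeper, check the force, then close.

```bash
python3 -m creep '[[[-0.1,-0.07,2,0,0,0,0.25],[-0.1,-0.07,4,0,0,0,0.25],[-0.1,-0.07,5.5,0,0,0,0.25],[-0.1,-0.07,6.5,0,0,0,0.25],[-0.1,-0.07,7.5,0,0,0,0.25],[-0.1,-0.07,8.2,0,0,0,0.25],[-0.1,-0.07,8.2,0,0,0,0.25]]]'; python3 - <<'E'
from h import *
s=r.sense();p=s['tool_pos']
out=[]
for n,(v,u) in(("scene",(190,205)),("top",(195,170))):
    a=cv2.cvtColor(r.read_camera(n),cv2.COLOR_RGB2BGR)
    b=cv2.resize(a[v:v+110,u:u+80],None,fx=5,fy=5,interpolation=cv2.INTER_CUBIC)
    out.append(b)
cv2.imwrite('pics/g5.png',np.hstack(out))
E
```

```text
clock: 4.7
tool_pos: [426.1, 197.2, 67.6]
ee_rot: [-0.707, 0.707, 0.001, -0.002]
contact_force: [0.2, 0.6, -0.1]
grip_width: 64.0
```

View pics/g5.png

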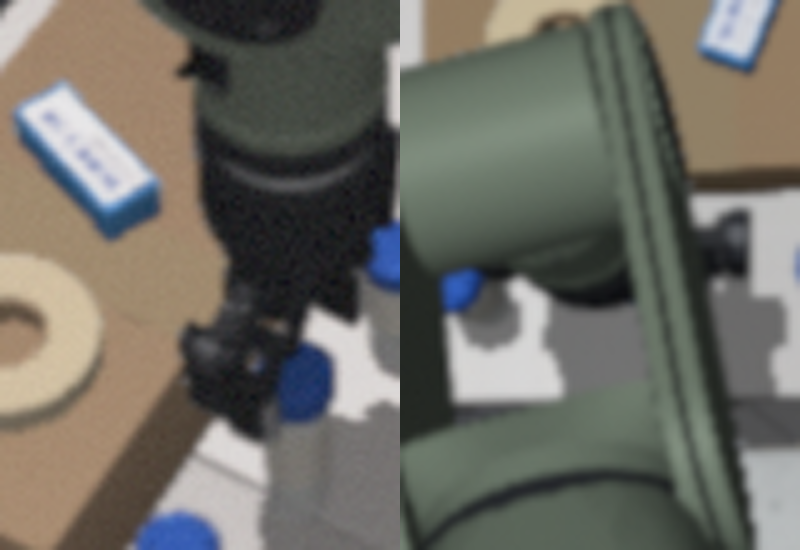

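The +y finger (crop 195–275, 330–435) only reaches about the cap's top edge, with no contact force, so the tips really are tens of mm above the reported TCP. I'll descend 23 mm more, which is still clear for the gripper body even if the pose is right. Then close gently.

```bash
python3 -m creep '[[[-0.05,-0.05,1,0,0,0,0.25],[-0.05,-0.05,1.8,0,0,0,0.25],[-0.05,-0.05,2.3,0,0,0,0.25],[-0.05,-0.05,2.3,0,0,0,0.4],[-0.05,-0.05,2.3,0,0,0,0.6],[-0.05,-0.05,2.3,0,0,0,0.7],[-0.05,-0.05,2.3,0,0,0,0.8],[-0.05,-0.05,2.3,0,0,0,0.8]]]' 30; python3 - <<'E'
from h import *
s=r.sense();p=s['tool_pos']
out=[]
for n,(v,u) in(("scene",(190,205)),("top",(195,170))):
    a=cv2.cvtColor(r.read_camera(n),cv2.COLOR_RGB2BGR)
    b=cv2.resize(a[v:v+110,u:u+80],None,fx=5,fy=5,interpolation=cv2.INTER_CUBIC)
    out.append(b)
cv2.imwrite('pics/g6.png',np.hstack(out))
E
```

```text
clock: 5.6
tool_pos: [427.7, 198.0, 46.0]
ee_rot: [-0.707, 0.707, -0.0, -0.001]
contact_force: [-0.0, -0.2, -1.4]
grip_width: 34.0
```

View pics/g6.png

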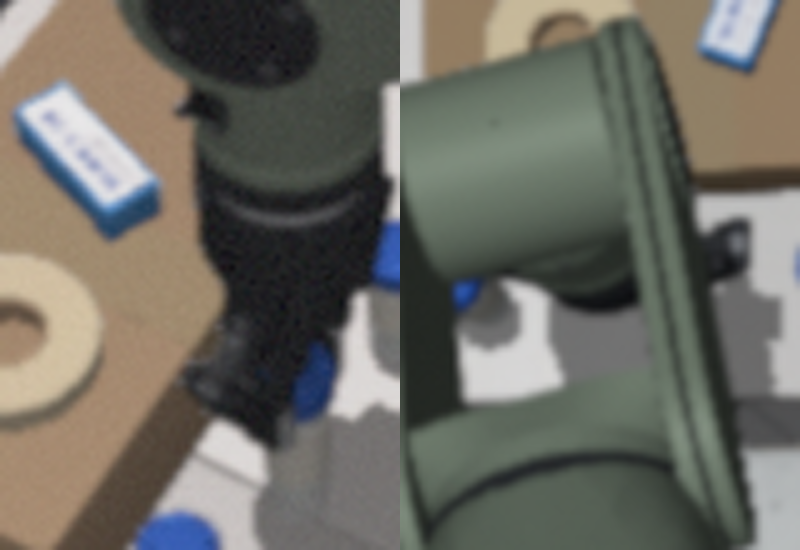

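Grip width is 34 mm, so the cap is held. With the tube on the table the reported TCP z is 46, so the bucket floor (66 mm) corresponds to TCP z ≈ 112. Lifting.

```bash
python3 -m creep '[[[0,0,0,0,0,0,0.8],[0,0,-1,0,0,0,0.8],[0,0,-3,0,0,0,0.8],[0,0,-6,0,0,0,0.8],[0,0,-9.5,0,0,0,0.8],[0,0,-13,0,0,0,0.8],[0,0,-15.5,0,0,0,0.8],[0,0,-16.3,0,0,0,0.8],[0,0,-16.3,0,0,0,0.8]]]' 45; python3 - <<'E'
from h import *
for z in(70,80,90):print(z,w2pix('scene',[[416,215,z],[416,222,z]]).round(1))
rows([598,-261,209],-90)
a=cv2.cvtColor(r.read_camera("scene"),cv2.COLOR_RGB2BGR)
cv2.imwrite('pics/g7.png',cv2.resize(a[160:280,200:320],None,fx=4,fy=4,interpolation=cv2.INTER_CUBIC))
E
```

```text
clock: 6.6
tool_pos: [428.8, 198.4, 210.5]
ee_rot: [-0.707, 0.707, -0.001, 0.001]
contact_force: [0.8, 0.6, -0.6]
grip_width: 33.8
70 [[264.  281.5]
 [262.4 283.9]]
80 [[264.  279.1]
 [262.3 281.5]]
90 [[263.9 276.6]
 [262.2 279. ]]
shift [ 45.94 -16.92   0.2 ] turn [-0.12 -0.02 -0.  ] pos [428.8 198.4 210.5]
```

View pics/g7.png

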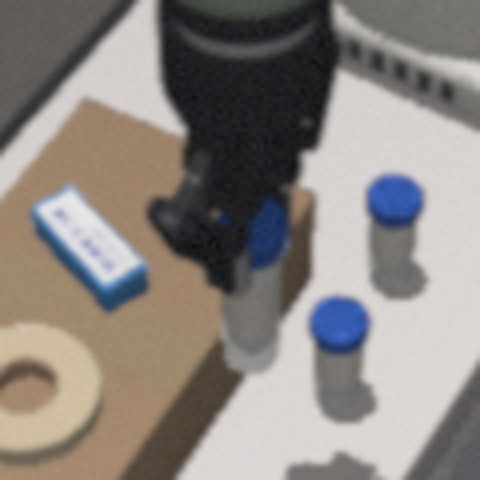

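The tube is held upright and lifted. Now to bucket 1 at (598.2,-260.6).

```bash
python3 -m creep '[[[2,-0.7,0,0,0,0,0.8],[5,-1.8,0,0,0,0,0.8],[9,-3.3,0,0,0,0,0.8],[13,-4.8,0,0,0,0,0.8],[17,-6.3,0,0,0,0,0.8],[21,-7.7,0,0,0,0,0.8],[25,-9.2,0,0,0,0,0.8],[29,-10.7,0,0,0,0,0.8],[33,-12.1,0,0,0,0,0.8],[36,-13.2,0,0,0,0,0.8]]]'; python3 -c "
from h import *
rows([598.7,-260.3,205],-90)"
```

```text
clock: 7.65
tool_pos: [558.5, -163.9, 205.8]
ee_rot: [-0.707, 0.708, 0.002, -0.002]
contact_force: [0.8, 0.3, 0.9]
grip_width: 33.4
shift [ 9.64 -4.04  0.06] turn [ 0.34  0.02 -0.1 ] pos [ 558.5 -163.9  205.8]
```

```bash
python3 -m creep '[[[3,-1.2,0,0,0,0,0.8],[6,-2.5,0,0,0,0,0.8],[8.5,-3.5,0,0.3,0,0,0.8],[9.6,-4,0.1,0.3,0,0,0.8],[9.64,-4.04,0.1,0.3,0,0,0.8],[9.64,-4.04,0.1,0.3,0,0,0.8],[9.64,-4.04,0.1,0.3,0,0,0.8]]]'; python3 - <<'E'
from h import *
rows([598.7,-260.3,113],-90)
out=[]
s=r.sense();p=s['tool_pos'];print(p)
for n,(v,u) in(("scene",(70,250)),("top",(140,335))):
    a=cv2.cvtColor(r.read_camera(n),cv2.COLOR_RGB2BGR)
    b=cv2.resize(a[v:v+120,u:u+130],None,fx=3,fy=3,interpolation=cv2.INTER_CUBIC);out.append(b)
cv2.imwrite('pics/g8.png',np.hstack(out))
E
```

```text
clock: 8.35
tool_pos: [598.3, -258.7, 204.1]
ee_rot: [-0.707, 0.707, 0.001, -0.0]
contact_force: [-0.4, -0.1, -0.2]
grip_width: 33.5
shift [ 0.18 -0.06  9.11] turn [ 0.11  0.09 -0.02] pos [ 598.3 -258.7  204.1]
[ 598.29514047 -258.654516    204.1223863 ]
```

View pics/g8.png

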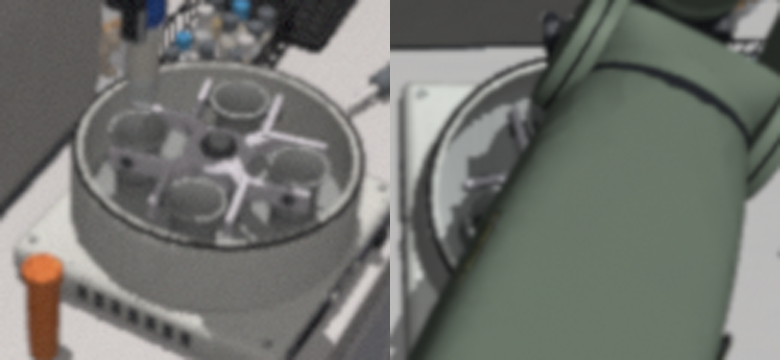

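The tube hangs above bucket 1, with its foot near crop (140,95) and the mouth at (138,130). Lowering in stages while watching force.

```bash
python3 -m creep '[[[0.15,-0.06,1.5,0,0,0,0.8],[0.18,-0.06,3,0.1,0.1,0,0.8],[0.18,-0.06,4.5,0.1,0.1,0,0.8],[0.18,-0.06,5.5,0.1,0.1,0,0.8],[0.18,-0.06,6,0.1,0.1,0,0.8],[0.18,-0.06,6,0.1,0.1,0,0.8]]]'; python3 -c "
from h import *
rows([598.7,-260.3,112],-90)"
```

```text
clock: 9.05
tool_pos: [598.5, -260.3, 143.4]
ee_rot: [-0.707, 0.707, 0.0, -0.0]
contact_force: [0.1, 0.7, -1.4]
grip_width: 33.6
shift [ 0.   -0.02  3.14] turn [ 0.06  0.   -0.01] pos [ 598.5 -260.3  143.4]
```

```bash
python3 -m creep '[[[0,0,0.8,0,0,0,0.8],[0,0,1.6,0,0,0,0.8],[0,0,2.3,0,0,0,0.8],[0,0,2.8,0,0,0,0.8],[0,0,3.1,0,0,0,0.8],[0,0,3.1,0,0,0,0.8]]]'
```

```text
clock: 9.65
tool_pos: [598.7, -260.4, 112.5]
ee_rot: [-0.707, 0.707, 0.0, -0.0]
contact_force: [-0.3, -0.5, 0.6]
grip_width: 33.8
```

```bash
python3 -m creep '[[[0,0,0.1,0,0,0,0.8],[0,0,0.15,0,0,0,0.8],[0,0,0.2,0,0,0,0.8],[0,0,0.2,0,0,0,0.8]]]'
```

```text
clock: 10.05
tool_pos: [599.5, -260.6, 111.9]
ee_rot: [-0.707, 0.707, -0.001, 0.0]
contact_force: [-0.5, 0.2, 6.2]
grip_width: 33.6
```

The floor is felt with 6 N at TCP z ≈ 112, as predicted. Releasing and rising.

```bash
python3 -m creep '[[[0,0,0,0,0,0,0.5],[0,0,0,0,0,0,0.35],[0,0,0,0,0,0,0.35],[0,0,-1,0,0,0,0.3],[0,0,-3,0,0,0,0.3],[0,0,-6,0,0,0,0.3],[0,0,-9,0,0,0,0.3],[-2,1,-11,0,0,0,0.3],[-5,3,-11,0,0,0,0.3],[-9,5,-11,0,0,0,0.3]]]'; python3 -c "
from h import *
rows([424.2,296.6,160],-90)"
```

```text
clock: 11.05
tool_pos: [549.7, -171.3, 223.7]
ee_rot: [-0.706, 0.708, -0.003, 0.001]
contact_force: [0.6, 0.7, -0.2]
grip_width: 59.9
shift [-46.77  12.69   6.18] turn [-0.26 -0.16 -0.14] pos [ 549.7 -171.3  223.7]
```

```bash
python3 -m creep '[[[-3,0.8,0,0,0,0,0.3],[-7,1.9,0,0,0,0,0.3],[-11.5,3.1,0,0,0,0,0.3],[-16,4.3,1,0,0,0,0.3],[-20.5,5.6,2,0,0,0,0.3],[-25,6.8,3,0,0,0,0.3],[-29.5,8,4,0,0,0,0.3],[-34,9.2,5,0,0,0,0.3],[-38,10.3,6,0,0,0,0.3],[-41,11.1,6.2,0,0,0,0.3]]]'; python3 -c "
from h import *
rows([424.2,296.6,150],-90)"
```

```text
clock: 12.05
tool_pos: [438.1, 240.8, 159.5]
ee_rot: [-0.707, 0.707, -0.002, 0.0]
contact_force: [-0.1, -0.8, 0.4]
grip_width: 59.4
shift [-5.58  1.4   0.93] turn [-0.17 -0.17 -0.04] pos [438.1 240.8 159.5]
```

```bash
python3 -m creep '[[[-2,0.5,0,0,0,0,0.3],[-4,1,0,0,0,0,0.3],[-5.2,1.3,0,0,0,0,0.3],[-5.58,1.4,0.5,-0.1,-0.1,0,0.3],[-5.58,1.4,0.9,-0.1,-0.1,0,0.3],[-5.58,1.4,0.9,-0.1,-0.1,0,0.3],[-5.58,1.4,0.9,-0.1,-0.1,0,0.3]]]'; python3 -c "
from h import *
rows([424.2,296.6,47],-90)"
```

```text
clock: 12.75
tool_pos: [424.3, 295.7, 149.9]
ee_rot: [-0.706, 0.708, -0.001, -0.0]
contact_force: [0.3, -0.2, -0.5]
grip_width: 59.9
shift [-0.11  0.02 10.29] turn [-0.04 -0.1  -0.11] pos [424.3 295.7 149.9]
```

```bash
python3 -m creep '[[[-0.08,0,3,0,0,0,0.28],[-0.08,0,6,0,0,0,0.28],[-0.08,0,8.5,0,0,0,0.28],[-0.08,0,10,0,0,0,0.28],[-0.08,0,10.3,0,0,0,0.28],[-0.08,0,10.3,0,0,0,0.5],[-0.08,0,10.3,0,0,0,0.6],[-0.08,0,10.3,0,0,0,0.7],[-0.08,0,10.3,0,0,0,0.8],[-0.08,0,10.3,0,0,0,0.8]]]' 30
```

```text
clock: 13.75
tool_pos: [425.5, 296.8, 48.2]
ee_rot: [-0.706, 0.708, -0.001, 0.001]
contact_force: [-0.3, -0.4, 3.7]
grip_width: 33.9
```

```bash
python3 -m creep '[[[0,0,0,0,0,0,0.8],[0,0,-1,0,0,0,0.8],[0,0,-3,0,0,0,0.8],[0,0,-6,0,0,0,0.8],[0,0,-9.5,0,0,0,0.8],[0,0,-13,0,0,0,0.8],[0,0,-15.5,0,0,0,0.8],[0,0,-16.3,0,0,0,0.8]]]' 45; python3 -c "
from h import *
rows([451.5,-288.9,212],-90)"
```

```text
clock: 14.55
tool_pos: [426.8, 297.9, 215.3]
ee_rot: [-0.707, 0.708, -0.003, 0.004]
contact_force: [-0.3, -0.5, -1.3]
grip_width: 33.3
shift [58.68 -2.57  0.22] turn [-0.53  0.13 -0.1 ] pos [426.8 297.9 215.3]
```

```bash
python3 -m creep '[[[2,-0.1,0,0,0,0,0.8],[5,-0.2,0,0,0,0,0.8],[9,-0.4,0,0,0,0,0.8],[13.5,-0.6,0,0,0,0,0.8],[18,-0.8,0,0,0,0,0.8],[22.5,-1,0,0,0,0,0.8],[27,-1.2,0,0,0,0,0.8],[31.5,-1.4,0,0,0,0,0.8],[36,-1.6,0,0,0,0,0.8],[40,-1.7,0,0,0,0,0.8]]]'; python3 -c "
from h import *
rows([451.4,-288.9,210],-90)"
```

```text
clock: 15.55
tool_pos: [442.0, -103.8, 213.3]
ee_rot: [-0.706, 0.708, -0.002, 0.004]
contact_force: [1.0, 0.6, 0.0]
grip_width: 33.3
shift [18.5  -0.98  0.29] turn [-0.43  0.17 -0.14] pos [ 442.  -103.8  213.3]
```

```bash
python3 -m creep '[[[3.5,-0.2,0,-0.2,0,0,0.8],[7.5,-0.4,0,-0.4,0.1,0,0.8],[11.5,-0.6,0,-0.4,0.1,0,0.8],[15,-0.8,0,-0.4,0.1,0,0.8],[17.5,-0.9,0,-0.4,0.1,-0.1,0.8],[18.4,-0.98,0.3,-0.4,0.1,-0.1,0.8],[18.5,-0.98,0.3,-0.4,0.1,-0.1,0.8],[18.5,-0.98,0.3,-0.4,0.1,-0.1,0.8],[18.5,-0.98,0.3,-0.4,0.1,-0.1,0.8]]]'; python3 - <<'E'
from h import *
rows([451.4,-288.9,114],-90)
out=[]
for n,(v,u) in(("scene",(70,270)),("top",(140,335))):
    a=cv2.cvtColor(r.read_camera(n),cv2.COLOR_RGB2BGR)
    b=cv2.resize(a[v:v+120,u:u+130],None,fx=3,fy=3,interpolation=cv2.INTER_CUBIC);out.append(b)
cv2.imwrite('pics/g9.png',np.hstack(out))
print([(c[0],c[1][4]) for c in blue(a[:,:,::-1].copy())])
E
```

```text
clock: 16.45
tool_pos: [451.3, -287.3, 209.6]
ee_rot: [0.707, -0.707, -0.001, -0.001]
contact_force: [0.5, -0.7, -0.1]
grip_width: 33.6
shift [ 0.18 -0.01  9.56] turn [-0.    0.13  0.04] pos [ 451.3 -287.3  209.6]
[(array([ 37.9, 116.3]), np.int32(443)), (array([394.9, 173.8]), np.int32(157)), (array([147.7, 240.1]), np.int32(47)), (array([291.7, 241.2]), np.int32(108)), (array([541.9, 241.2]), np.int32(27)), (array([255.3, 248.2]), np.int32(108))]
```

View pics/g9.png

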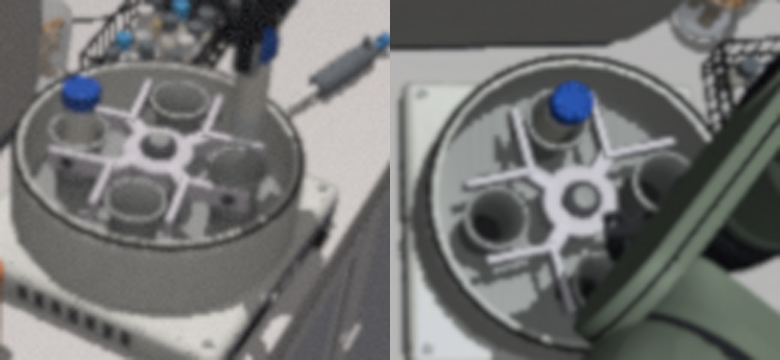

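Tall 1 stands in bucket 1, cap at top crop (572,102), and the rotor hasn't turned: the bucket 4 rim is still at about (370.7,212.3). Tall 2 hangs over bucket 3. Lowering.

```bash
python3 -m creep '[[[0.15,0,1.5,0,0,0,0.8],[0.15,0,3,0,0,0,0.8],[0.15,0,4.5,0,0.1,0,0.8],[0.15,0,6,0,0.1,0,0.8],[0.15,0,7.2,0,0.1,0,0.8],[0.15,0,8.2,0,0.1,0,0.8],[0.15,0,9,0,0.1,0,0.8],[0.15,0,9.4,0,0.1,0,0.8],[0.15,0,9.4,0,0.1,0,0.8]]]'
```

```text
clock: 17.45
tool_pos: [451.3, -288.7, 115.4]
ee_rot: [0.707, -0.707, -0.0, -0.0]
contact_force: [-0.4, -0.1, 0.1]
grip_width: 33.6
```

```bash
python3 -m creep '[[[0,0,0.15,0,0,0,0.8],[0,0,0.25,0,0,0,0.8],[0,0,0.35,0,0,0,0.8],[0,0,0.35,0,0,0,0.8]]]'; python3 -c "
from h import *
print(pix2w('top',(394.9,173.8),167))"
```

```text
clock: 17.85
tool_pos: [452.6, -289.5, 114.2]
ee_rot: [0.707, -0.707, 0.001, -0.0]
contact_force: [-1.5, 0.9, 6.8]
grip_width: 33.2
[ 599.49356223 -260.62360793  167.        ]
```

Tall 2 is seated with 6.8 N on the floor, and tall 1's cap is at (599.5,-260.6), upright. Release and head for the short at (446.6,2.2).

```bash
python3 -m creep '[[[0,0,0,0,0,0,0.5],[0,0,0,0,0,0,0.35],[0,0,0,0,0,0,0.35],[0,0,-1,0,0,0,0.3],[0,0,-3,0,0,0,0.3],[0,0,-6,0,0,0,0.3],[0,0,-9,0,0,0,0.3],[-2,0,-11,0,0,0,0.3],[-6,0.1,-11,0,0,0,0.3],[-10.5,0.2,-11,0,0,0,0.3]]]'; python3 -c "
from h import *
rows([447,2.4,130],-90)"
```

```text
clock: 18.85
tool_pos: [450.9, -184.6, 225.9]
ee_rot: [-0.707, 0.708, -0.003, 0.001]
contact_force: [0.4, 0.1, 0.8]
grip_width: 60.1
shift [-18.73   0.47   9.53] turn [-0.32 -0.18 -0.1 ] pos [ 450.9 -184.6  225.9]
```

```bash
python3 -m creep '[[[-4,0.1,0.5,0,0,0,0.3],[-8,0.2,1.5,0,0,0,0.3],[-12,0.3,3,0,0,0,0.3],[-15.5,0.4,5,0,0,0,0.3],[-17.8,0.45,7,-0.3,-0.2,-0.1,0.3],[-18.7,0.47,8.5,-0.3,-0.2,-0.1,0.3],[-18.73,0.47,9.5,-0.3,-0.2,-0.1,0.3],[-18.73,0.47,9.5,-0.3,-0.2,-0.1,0.3],[-18.73,0.47,9.5,-0.3,-0.2,-0.1,0.3]]]'; python3 -c "
from h import *
rows([447,2.4,30],-90)"
```

```text
clock: 19.75
tool_pos: [447.6, 1.7, 130.9]
ee_rot: [-0.707, 0.707, -0.0, 0.0]
contact_force: [0.5, -0.9, -0.3]
grip_width: 60.0
shift [-0.07  0.07 10.09] turn [-0.07 -0.01 -0.05] pos [447.6   1.7 130.9]
```

```bash
python3 -m creep '[[[-0.06,0.03,3,0,0,0,0.28],[-0.06,0.03,6,0,0,0,0.28],[-0.06,0.03,8.5,0,0,0,0.28],[-0.06,0.03,9.8,0,0,0,0.28],[-0.06,0.03,10.15,0,0,0,0.28],[-0.06,0.03,10.15,0,0,0,0.5],[-0.06,0.03,10.15,0,0,0,0.6],[-0.06,0.03,10.15,0,0,0,0.7],[-0.06,0.03,10.15,0,0,0,0.8],[-0.06,0.03,10.15,0,0,0,0.8]]]' 30
```

```text
clock: 20.75
tool_pos: [449.2, 1.8, 30.9]
ee_rot: [-0.707, 0.707, -0.002, 0.001]
contact_force: [-0.1, 0.1, 6.7]
grip_width: 33.3
```

```bash
python3 -m creep '[[[0,0,0,0,0,0,0.8],[0,0,-1,0,0,0,0.8],[0,0,-3,0,0,0,0.8],[0,0,-6,0,0,0,0.8],[0,0,-9.5,0,0,0,0.8],[0,0,-13,0,0,0,0.8],[0,0,-14.5,0,0,0,0.8],[0,0,-15,0,0,0,0.8],[0,0,-15,0,0,0,0.8]]]' 45; python3 - <<'E'
from h import *
rows([510.7,-201.1,180],-90)
rows([539.3,-348.3,220],-90)
a=cv2.cvtColor(r.read_camera("scene"),cv2.COLOR_RGB2BGR)
cv2.imwrite('pics/g10.png',cv2.resize(a[80:260,220:400],None,fx=3,fy=3,interpolation=cv2.INTER_CUBIC))
E
```

```text
clock: 21.65
tool_pos: [448.5, 2.1, 181.4]
ee_rot: [-0.707, 0.707, -0.002, 0.002]
contact_force: [0.9, -0.3, -0.2]
grip_width: 32.8
shift [20.31 -6.23  0.2 ] turn [-0.32 -0.07 -0.03] pos [448.5   2.1 181.4]
shift [35.04 -9.12 -3.77] turn [-0.32 -0.07 -0.03] pos [448.5   2.1 181.4]
```

View pics/g10.png

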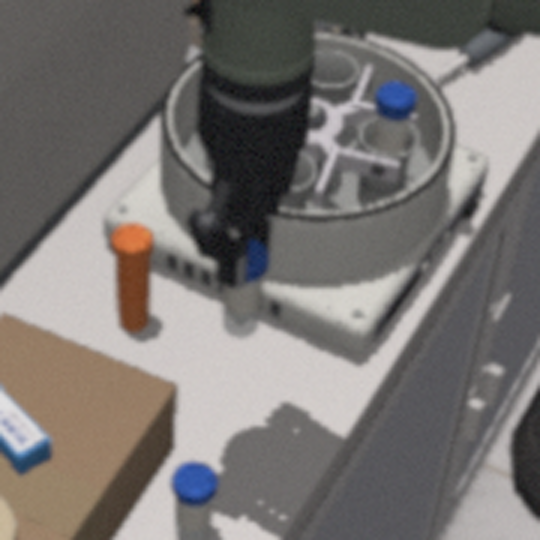

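The short tube is held, tall 2 stands in bucket 3. Travelling at TCP z ≈ 220 (foot at 190, clear of the standing talls at 176) to bucket 2.

```bash
python3 -m creep '[[[1,-0.3,-2,0,0,0,0.8],[4,-1,-4.2,0,0,0,0.8],[8,-2.1,-4.2,0,0,0,0.8],[12.5,-3.2,-4.2,-0.1,0,0,0.8],[17,-4.4,-4.2,-0.1,0,0,0.8],[21.5,-5.6,-4.2,-0.2,0,0,0.8],[26,-6.8,-4.2,-0.3,0,0,0.8],[30,-7.8,-4,-0.3,0,0,0.8],[33,-8.6,-3.8,-0.3,0,0,0.8],[34.5,-9,-3.8,-0.3,0,0,0.8]]]'; python3 -c "
from h import *
rows([539.4,-348.2,200],-90)"
```

```text
clock: 22.7
tool_pos: [536.1, -344.9, 215.1]
ee_rot: [-0.706, 0.708, 0.003, -0.001]
contact_force: [0.5, 0.8, -0.6]
grip_width: 33.0
shift [ 0.33 -0.34  1.51] turn [ 0.35  0.12 -0.18] pos [ 536.1 -344.9  215.1]
```

```bash
python3 -m creep '[[[0.3,-0.3,0.3,0.3,0.1,-0.1,0.8],[0.33,-0.34,1.5,0.3,0.1,-0.1,0.8],[0.33,-0.34,3,0.3,0.1,-0.1,0.8],[0.33,-0.34,4.5,0.3,0.1,-0.1,0.8],[0.33,-0.34,5.5,0.3,0.1,-0.1,0.8],[0.33,-0.34,5.5,0.3,0.1,-0.1,0.8],[0.33,-0.34,5.5,0.3,0.1,-0.1,0.8]]]'; python3 -c "
from h import *
rows([539.4,-348.2,98],-90)"
```

```text
clock: 23.4
tool_pos: [539.2, -347.6, 159.9]
ee_rot: [-0.707, 0.707, 0.001, -0.0]
contact_force: [0.1, -0.5, 0.5]
grip_width: 32.9
shift [ 0.06 -0.02  6.19] turn [ 0.06  0.04 -0.05] pos [ 539.2 -347.6  159.9]
```

```bash
python3 -m creep '[[[0.05,0,1.2,0,0,0,0.8],[0.05,0,2.4,0,0,0,0.8],[0.05,0,3.5,0,0,0,0.8],[0.05,0,4.5,0,0,0,0.8],[0.05,0,5.3,0,0,0,0.8],[0.05,0,5.9,0,0,0,0.8],[0.05,0,6.2,0,0,0,0.8],[0.05,0,6.2,0,0,0,0.8]]]'
```

```text
clock: 24.2
tool_pos: [539.3, -348.3, 97.9]
ee_rot: [-0.707, 0.707, 0.0, -0.0]
contact_force: [-0.4, 0.5, -0.3]
grip_width: 32.5
```

```bash
python3 -m creep '[[[0,0,0.1,0,0,0,0.8],[0,0,0.2,0,0,0,0.8],[0,0,0.2,0,0,0,0.8]]]'
```

```text
clock: 24.5
tool_pos: [539.9, -348.7, 97.1]
ee_rot: [-0.707, 0.707, -0.001, -0.0]
contact_force: [0.1, -0.4, 3.9]
grip_width: 32.5
```

Contact at 97.1, matching the grasp height plus 66. Release and go for the last short at (430,100).

```bash
python3 -m creep '[[[0,0,0,0,0,0,0.5],[0,0,0,0,0,0,0.35],[0,0,0,0,0,0,0.35],[0,0,-1.5,0,0,0,0.3],[0,0,-4,0,0,0,0.3],[0,0,-7.5,0,0,0,0.3],[0,0,-11,0,0,0,0.3],[-2,0.4,-13,0,0,0,0.3],[-6,1.4,-13,0,0,0,0.3],[-10,2.4,-13,0,0,0,0.3]]]'; python3 -c "
from h import *
rows([430.3,100.2,140],-90)"
```

```text
clock: 25.5
tool_pos: [516.5, -248.6, 229.6]
ee_rot: [-0.706, 0.708, -0.003, 0.0]
contact_force: [0.3, 0.5, -0.2]
grip_width: 59.8
shift [-34.89   8.73   8.82] turn [-0.24 -0.17 -0.13] pos [ 516.5 -248.6  229.6]
```

```bash
python3 -m creep '[[[-4,1,0,0,0,0,0.3],[-8,2,0,0,0,0,0.3],[-12.5,3.1,0,0,0,0,0.3],[-17,4.2,1,0,0,0,0.3],[-21.5,5.4,3,0,0,0,0.3],[-26,6.5,5,0,0,0,0.3],[-30,7.5,7,0,0,0,0.3],[-33,8.3,8,-0.2,-0.2,-0.1,0.3],[-34.6,8.7,8.8,-0.2,-0.2,-0.1,0.3],[-34.89,8.73,8.8,-0.2,-0.2,-0.1,0.3]]]'; python3 -m creep '[[[0,0,0,0,0,0,0.3],[0,0,0,0,0,0,0.3]]]'; python3 -c "
from h import *
rows([430.3,100.2,29.5],-90)"
```

```text
clock: 26.5
tool_pos: [428.9, 101.8, 139.9]
ee_rot: [0.708, -0.706, -0.001, 0.0]
contact_force: [-0.1, 0.3, 0.3]
grip_width: 59.6
clock: 26.7
tool_pos: [429.8, 101.2, 141.0]
ee_rot: [0.708, -0.706, 0.0, -0.0]
contact_force: [0.5, 0.4, -0.5]
grip_width: 59.6
shift [ 0.11 -0.04 11.15] turn [-0.05  0.03  0.12] pos [429.8 101.2 141. ]
```

```bash
python3 -m creep '[[[0.1,-0.04,3,0,0,0.1,0.28],[0.1,-0.04,6.5,0,0,0.1,0.28],[0.1,-0.04,9.5,0,0,0.1,0.28],[0.1,-0.04,10.8,0,0,0.1,0.28],[0.1,-0.04,11.1,0,0,0.1,0.28],[0.1,-0.04,11.1,0,0,0.1,0.5],[0.1,-0.04,11.1,0,0,0.1,0.6],[0.1,-0.04,11.1,0,0,0.1,0.7],[0.1,-0.04,11.1,0,0,0.1,0.8],[0.1,-0.04,11.1,0,0,0.1,0.8]]]' 30
```

```text
clock: 27.7
tool_pos: [432.1, 100.1, 31.5]
ee_rot: [0.707, -0.707, 0.002, -0.002]
contact_force: [-0.2, -0.2, 6.4]
grip_width: 33.9
```

```bash
python3 -m creep '[[[0,0,0,0,0,0,0.8],[0,0,-1,0,0,0,0.8],[0,0,-3,0,0,0,0.8],[0,0,-6,0,0,0,0.8],[0,0,-9.5,0,0,0,0.8],[0,0,-13,0,0,0,0.8],[0,0,-16,0,0,0,0.8],[0,0,-18,0,0,0,0.8],[0,0,-18.5,0,0,0,0.8]]]' 45; python3 -c "
from h import *
rows([510.7,-201.1,212],-90)"
```

```text
clock: 28.6
tool_pos: [432.8, 100.3, 219.7]
ee_rot: [0.707, -0.707, 0.003, -0.004]
contact_force: [-0.0, -1.0, 0.7]
grip_width: 32.8
shift [30.15 -7.75  0.83] turn [-0.58  0.03  0.05] pos [432.8 100.3 219.7]
```

```bash
python3 -m creep '[[[2,-0.5,0,0,0,0,0.8],[5,-1.3,0,0,0,0,0.8],[9,-2.3,0,0,0,0,0.8],[13.5,-3.5,0,-0.2,0,0,0.8],[18,-4.7,0,-0.3,0,0,0.8],[22.5,-5.8,0,-0.5,0,0,0.8],[26.5,-6.9,0.4,-0.5,0,0,0.8],[29,-7.5,0.8,-0.5,0,0,0.8],[30.1,-7.8,0.8,-0.5,0,0,0.8],[30.15,-7.8,0.8,-0.5,0,0,0.8]]]'; python3 -m creep '[[[0,0,0,0,0,0,0.8],[0,0,0,0,0,0,0.8]]]'; python3 -c "
from h import *
rows([511.2,-201.1,98],-90)"
```

```text
clock: 29.6
tool_pos: [510.5, -201.4, 211.0]
ee_rot: [-0.707, 0.707, 0.001, 0.0]
contact_force: [-0.6, -0.3, -0.8]
grip_width: 32.9
clock: 29.8
tool_pos: [510.2, -199.8, 210.8]
ee_rot: [0.707, -0.707, -0.002, -0.001]
contact_force: [-0.3, -0.6, -0.4]
grip_width: 32.9
shift [ 0.16 -0.12 11.28] turn [0.09 0.18 0.05] pos [ 510.2 -199.8  210.8]
```

```bash
python3 -m creep '[[[0.1,-0.1,2,0,0.1,0,0.8],[0.12,-0.1,4,0,0.1,0,0.8],[0.12,-0.1,5.5,0,0.1,0,0.8],[0.12,-0.1,7,0,0.1,0,0.8],[0.12,-0.1,8.2,0,0.1,0,0.8],[0.12,-0.1,9.3,0,0.1,0,0.8],[0.12,-0.1,10.2,0,0.1,0,0.8],[0.12,-0.1,10.9,0,0.1,0,0.8],[0.12,-0.1,11.2,0,0.1,0,0.8],[0.12,-0.1,11.2,0,0.1,0,0.8]]]'
```

```text
clock: 30.8
tool_pos: [510.8, -200.6, 98.4]
ee_rot: [0.707, -0.707, -0.001, 0.0]
contact_force: [0.4, 0.6, 0.9]
grip_width: 33.2
```

```bash
python3 -m creep '[[[0,0,0.1,0,0,0,0.8],[0,0,0.2,0,0,0,0.8],[0,0,0.2,0,0,0,0.8]]]'
```

```text
clock: 31.1
tool_pos: [511.6, -201.2, 97.6]
ee_rot: [0.707, -0.707, -0.0, -0.0]
contact_force: [-1.3, 0.6, 4.4]
grip_width: 32.8
```

Floor contact at 97.6 (31.5 + 66). Release, retreat clear and check.

```bash
python3 -m creep '[[[0,0,0,0,0,0,0.5],[0,0,0,0,0,0,0.35],[0,0,0,0,0,0,0.35],[0,0,-1.5,0,0,0,0.3],[0,0,-4,0,0,0,0.3],[0,0,-7.5,0,0,0,0.3],[0,0,-11,0,0,0,0.3],[-2,1,-13,0,0,0,0.3],[-6,2.5,-13,0,0,0,0.3],[-10,4,-13,0,0,0,0.3]]]'; python3 -m creep '[[[-4,0.5,0,0,0,0,0.3],[-8,1,0,0,0,0,0.3],[-12,1.5,0,0,0,0,0.3],[-15,2,0,0,0,0,0.3],[-15,2,0,0,0,0,0.3],[-15,2,0,0,0,0,0.3]]]'; python3 - <<'E'
from h import *
t=r.read_camera("top");s=r.read_camera("scene")
for n,im in(("top",t),("scene",s)): print(n,[(c[0],c[1][4]) for c in blue(im)])
print(w2pix('top',[[598.2,-260.6,170],[451,-289.2,170],[538.9,-348.5,141],[510.3,-201.3,141]]).round(1))
print(w2pix('scene',[[598.2,-260.6,170],[451,-289.2,170],[538.9,-348.5,141],[510.3,-201.3,141]]).round(1))
f=lambda a,v,u:cv2.resize(a[v:v+120,u:u+130,::-1],None,fx=3,fy=3,interpolation=cv2.INTER_CUBIC)
cv2.imwrite('pics/end.png',np.hstack([f(s,70,260),f(t,140,335)]))
E
```

```text
clock: 32.1
tool_pos: [471.7, -100.9, 228.6]
ee_rot: [-0.707, 0.708, -0.001, 0.001]
contact_force: [1.1, 1.0, 0.3]
grip_width: 59.8
clock: 32.7
tool_pos: [451.7, 49.5, 228.4]
ee_rot: [0.707, -0.707, 0.001, -0.0]
contact_force: [0.9, 0.6, 0.5]
grip_width: 59.9
top [(array([ 38. , 116.2]), np.int32(460)), (array([114.7, 139.6]), np.int32(32)), (array([394.9, 173.8]), np.int32(158)), (array([428.2, 199.2]), np.int32(151)), (array([371.5, 211. ]), np.int32(148)), (array([411.9, 231.5]), np.int32(164)), (array([147.7, 240.1]), np.int32(47))]
scene [(array([330.,  99.]), np.int32(86)), (array([351.5, 112.9]), np.int32(114)), (array([314.9, 132.1]), np.int32(112)), (array([225.7, 229.5]), np.int32(57)), (array([ 38.1, 315.7]), np.int32(447)), (array([204. , 329.5]), np.int32(78))]
[[395.3 173.9]
 [412.1 231. ]
 [428.5 198.9]
 [371.5 210.9]]
[[296.7 100.2]
 [351.1 112.5]
 [329.9  98.6]
 [315.2 132. ]]
```

View pics/end.png

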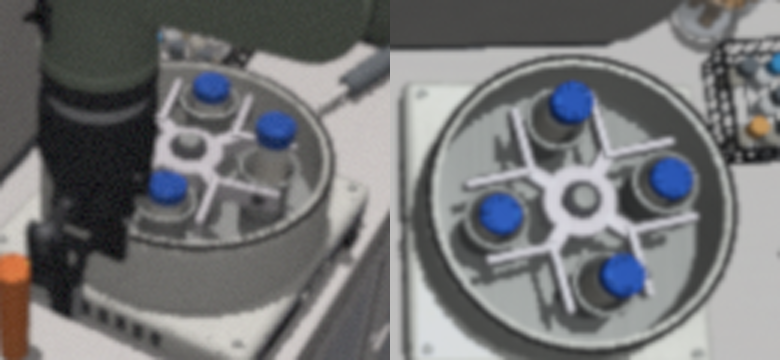

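All four caps lie within about 0.5 px of where fully seated tubes should appear, and the slim tube is unmoved at (147.7,240.1). The robot is clear, so I'm handing in.

```bash
python3 -c "
from cell import r
print(r.close_job())"
```

```text
the job is handed in; nothing more can be done
None
```

All four wide tubes are in the rotor: the two tall ones face each other in the front/back buckets, and the two short ones face each other in the left/right buckets. I handed the job in at about 33 s on the robot's clock.

- **Seating:** each tube met its bucket floor at the expected height, with a contact force of 4–7 N. In the final top picture, all four caps were within about 0.6 px of where fully seated tubes should appear. The scene camera agreed for three of them; the arm hid the fourth, a tall tube.
- **Left alone:** the slim tube stayed at its original pixel position, and I never touched the orange look-alike. The rotor had not turned visibly.
- **What disagreed:** the first grasp closed above the cap without touching it. In the pictures the fingertips sat about 35–40 mm above the reported TCP, so I set all grasp heights from that observation.

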